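# Fit the handle to the bench press screw

## Robot

A 6-joint arm with a two-finger parallel gripper is mounted at the origin on a cart in front of the work surface, level with it; the furniture and walls round the work are solid. World frame = base frame: x ahead of the robot, y to its left, z up, the work surface at z = 0. Lengths are in m, angles in rad, forces in N, time in s.
With the tool pointing down it reaches from about 0.3 to 0.825 m from the base axis. Payload 5.4 kg.
Tool frame: the origin (TCP) lies at the very end of the fingers, on their centre line; the grasp point (between the pads) lies 19 mm behind it; z points along the fingers, y is the line along which they close (so a half turn about z gives the same grasp; the last joint's range is limited). The gripper opens to 92 mm and grips with 3 to 60 N. Pads are 20 mm wide; open, the fingers measure 128 mm over their backs; the gripper's body (75 mm by 189 mm) begins 69 mm behind the grasp point.
Start: joints at [-1.503, 0.158, 1.597, -0, 1.386, -0.21], TCP at [0.158, -0.553, 0.215] pointing down, gripper open.
Joint ranges: [-2.91, 2.91], [-0.94, 2.29], [0.18, 2.7], [-1.29, 4.43], [0.17, 2.64], [-3, 3]. Speed limits (rad/s): [2.57, 2.57, 3.14, 3.14, 3.14, 3.14].

## Interface

Orientations are given as a rotation vector (axis times angle).
In Python, from workcell import bot gives the robot as it stands. Calls block until the motion is done:
- bot.goto(position, orientation): joint-space move of the TCP to a pose.
- bot.line_to(position, rot=None, max_speed=0.15): straight line of the TCP; rot=None keeps the orientation; max_speed is the mean speed in m/s.
- bot.set_joints(angles): joint-space move.
- bot.set_gripper(opening, newtons=None): opening from 0.0 (shut) to 1.0 (fully open); newtons is the grip in N (None keeps the last); returns when the fingers have stopped.
- bot.hold(seconds).
- bot.inverse_kinematics(position, orientation): joint angles nearest the present ones, or None.
- bot.read_camera(name): name is "scene" or "top"; returns a dict with "pixels" (384x512x3 uint8, blue, green, red), "fx", "fy", "cx", "cy" (pixels), "R" (3x3) and "t" (3): a world point X has camera coordinates R X + t. Camera axes: x right, y down, z forward; pixel columns grow to the right and rows downward; lengths in m; the calibration is good to about 2 mm. A picture is of the moment at which its call begins. There is no depth.
A pose or a line that the arm cannot do raises bot.MotionError and nothing moves.
- bot.job_done(): hands the job in; it is judged then, once.
Readings, each from a call of its own:
- bot.current_clock(): time.
- bot.current_joints(): joint angles.
- bot.current_joint_vel(): joint speeds.
- bot.current_effort(): joint torques, N m.
- bot.current_ee_pos(): TCP position.
- bot.current_tool_rot(): TCP orientation.
- bot.current_contact_force(): force on the tool from outside, world axes, zero at the start.
- bot.current_ft_torque(): the same for the moment, N m.
- bot.current_opening(): opening from 0.0 (shut) to 1.0 (fully open).
- bot.current_grip_force(): force on a finger pad.
Only numpy, scipy, OpenCV 4.12 (cv2) and the standard library are available. Lean on these libraries where they do the work, as an engineer would, in place of code of your own. Each camera call takes 0.05 s, during which the arm holds its last target. There are 200 camera calls.

## Task

The small screw press on the bench is missing its handle. Of the two bar handles lying beside it, pick the one whose boss has the square hole, fit it over the square end of the press screw and lower it fully home so that its boss sits flat on the collar. Let go of it there, and leave the handle with the round hole where it lies.

Things in the scene. Friction and masses are not known exactly. Their poses are not given: they have to be found in the camera images.
- square_handle: Handle to fit, loose, flat on the bench, about 0.25 kg, balanced. Steel boss 48 x 48 mm, 32 high, with a 30 mm square hole right through, parallel to its sides; an 11 mm bar along x at half height (16 mm) ends in black 22 mm balls, 158 mm over all. Origin: on the hole's axis at the boss's underside; z up. The plain boss faces, 48 mm apart, face +y and -y: grip them from above.
- round_handle: The wrong handle, loose: the same boss, bar and balls, but the hole through its boss is round, 18 mm across. Not to be disturbed. Origin and axes as for the square handle.
- press: Bench screw press, fixed: grey base 90 x 150 mm, two columns, a grey bridge 140 mm long (along y) and 48 mm wide, top 108 mm above the bench (column nuts 113 mm), the screw upright in its middle; nothing stands above it. Origin: middle of the base's underside, straight below the screw's axis.
- screw_seat (a point): On the screw's axis at the top of its 40 mm round collar, 118 mm above the bench; the boss's underside rests here. Above it the square end: 25 x 25 mm for 18 mm, tapering to 13 x 13 at its tip, 29 mm up. x, y are square to its flats (turned independently of the press), z up. Stiff to turn (0.5 N m). The handle fits in any quarter turn, with 2.5 mm play all round, 13 degrees either way.

How it is judged:
By the outcome, as a careful person would: the job done as asked, in the order asked, and still so for the second after the job is handed in, with the robot touching nothing.
It also fails if it takes over 38 s, if anything falls off the work surface, if the arm or the gripper's body presses on something with over 40 N, if the wrist force passes 120 N, or if a joint passes its speed limit or range.

## Working session

There is one attempt and no reset: what is moved stays moved. The work goes in short steps, each a Python script; the robot and the scene stay as the last script left them, time stands still between calls to the robot, and variables do not carry over. Pictures are saved under pics/ and viewed, at most 10 in all, crops included, and the job is handed in when it is done.

```bash
mkdir -p pics; ls; python3 - <<'E'
from workcell import bot
import cv2,numpy as np
for n in("scene","top"):
    c=bot.read_camera(n); cv2.imwrite(f"pics/{n}0.png",c["pixels"])
    R,t=np.array(c["R"]),np.array(c["t"]); print(n,c["fx"],c["fy"],c["cx"],c["cy"],"pos",-R.T@t,R.tolist())
E
```

```text
pics
scene 433.37799796293365 433.37799796293365 260.787247957469 194.66352836020124 pos [0.15957665 0.77101472 0.8374208 ] [[-0.8959785374421404, -0.4438839064943481, -0.01376727999133588], [-0.27851903264075367, 0.5857957979180888, -0.761098174743816], [0.3459040457986894, -0.6780931799515656, -0.6484905785000055]]
top 423.8571355267294 423.8571355267294 256.0336042838241 199.88476651554785 pos [ 0.46174841 -0.01909952  1.28587188] [[-0.02986258090514864, -0.9991838054291019, -0.027202007828508575], [-0.997080413978959, 0.03169103215509863, -0.06947176793843808], [0.07027712516339255, 0.025047982936022898, -0.9972129783700199]]
```

View pics/scene0.png

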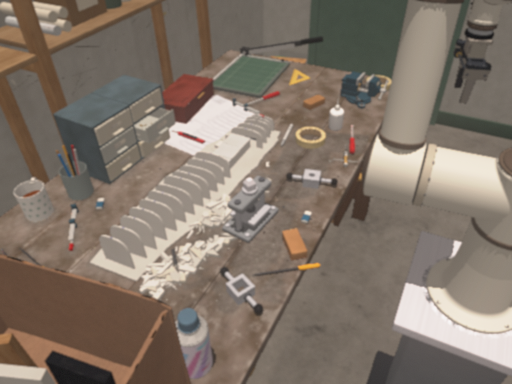

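View pics/top0.png

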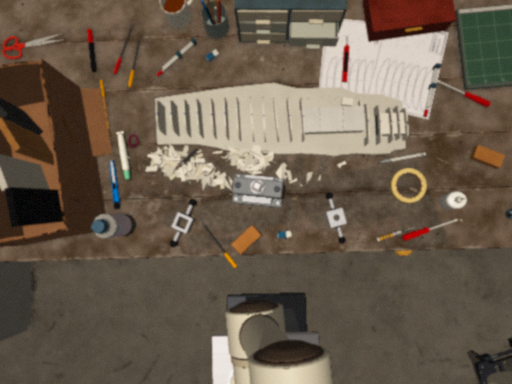

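The scene picture shows the press at about (250,200), one handle with a large square hole at (240,288), and the other at (312,178). In the top view they are at: press (258,190), handles (183,222) and (336,218). Next I'll enlarge these areas.

```bash
python3 - <<'E'
import cv2,numpy as np
T=cv2.imread("pics/top0.png");S=cv2.imread("pics/scene0.png")
def c(I,u,v,h=25,k=None):
    a=cv2.resize(I[v-h:v+h,u-h:u+h],(390,290) if 0 else (290,290),interpolation=cv2.INTER_CUBIC)
    for i in range(0,2*h,10):
        cv2.putText(a,str(u-h+i),(i*290//(2*h),10),0,.33,(0,255,255),1);cv2.putText(a,str(v-h+i),(0,i*290//(2*h)+4),0,.33,(0,255,255),1)
    return a
f=lambda I,l:np.hstack([c(I,*p) for p in l])
cv2.imwrite("pics/crops.png",cv2.resize(np.vstack([f(T,[(183,222),(258,190),(336,218)]),f(S,[(240,288),(250,195),(312,180)])]),(800,533)))
E
```

```text
(no output)
```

View pics/crops.png

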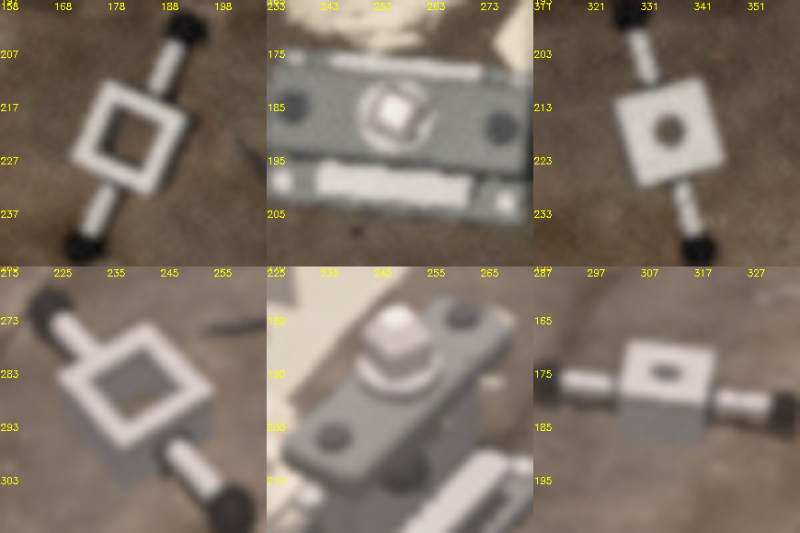

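Square hole: handle at left of the top view, about (182,222) in top and (240,287) in scene. The round-hole one is at (336,218). The screw tip is at about (257,185) in top. I'll zoom in on the screw for its yaw and fit the handle pose in the same step.

```bash
cat > h.py <<'E'
import numpy as np,cv2
from scipy.optimize import least_squares
from scipy.spatial.transform import Rotation as Rn
from workcell import bot
def cam(n):
    c=bot.read_camera(n); c["K"]=np.array([[c["fx"],0,c["cx"]],[0,c["fy"],c["cy"]],[0,0,1]]);c["R"]=np.array(c["R"]);c["t"]=np.array(c["t"]);return c
def proj(c,X): p=(np.atleast_2d(X)@c["R"].T+c["t"])@c["K"].T; return p[:,:2]/p[:,2:]
def body(p,L): # p=x,y,z,yaw
    return Rn.from_euler('z',p[3]).apply(L)+p[:3]
def fit(obs,p0): # obs: list of (cam, local pts, pixels)
    r=least_squares(lambda p:np.concatenate([(proj(c,body(p,L))-uv).ravel() for c,L,uv in obs]),p0)
    return r.x,r.fun.reshape(-1,2)
def down(yaw): # tool z down, tool y axis along world angle yaw
    y=np.array([np.cos(yaw),np.sin(yaw),0]);z=np.array([0,0,-1.]);return Rn.from_matrix(np.c_[np.cross(y,z),y,z]).as_rotvec()
E
python3 - <<'E'
from h import *
np.set_printoptions(precision=4,suppress=True)
t=cam("top");s=cam("scene")
def px(l,u,v,x0,y0): return (np.array(l,float)-[x0,y0]+.5)/5.333-.5+[u,v]
T=px([(108,81),(189,118),(150,194),(71,157),(187,28),(84,247)],158,197,0,0)
S=px([(148,323),(214,389),(125,446),(58,379),(50,303),(232,510)],215,263,0,266.5)
def tri(a,b):
    return least_squares(lambda X:np.r_[proj(t,X)[0]-a,proj(s,X)[0]-b],[.4,0,.0])
# boss-top centre and single points
for a,b,n in((T[:4].mean(0),S[:4].mean(0),"bosstop"),(T[4],S[4],"ball1"),(T[5],S[5],"ball2"),
  (px([(394,112)],233,165,267,0)[0],px([(397,316)],225,170,267,266.5)[0],"tip"),
  (px([(669,131)],311,193,533.5,0)[0],px([(666,372)],287,155,533.5,266.5)[0],"round hole")):
    r=tri(a,b);print(n,r.x,"res",r.fun)
def crop(I,u,v,h):
    a=cv2.resize(I[v-h:v+h,u-h:u+h],(400,400),interpolation=cv2.INTER_CUBIC).astype(float)
    a=np.clip((a-60)*1.35,0,255).astype(np.uint8)
    for i in range(0,2*h,4): cv2.putText(a,str(u-h+i),(i*200//h,10),0,.35,(0,255,255),1);cv2.putText(a,str(v-h+i),(0,i*200//h+4),0,.35,(0,255,255),1)
    return a
cv2.imwrite("pics/screw.png",np.hstack([crop(t["pixels"],257,187,10),crop(s["pixels"],249,186,10)]))
E
```

```text
bosstop [0.4905 0.235  0.0305] res [-0.0486 -0.1005  0.0864  0.0081]
ball1 [0.552 0.204 0.019] res [-0.1436 -0.2831  0.2543  0.0277]
ball2 [0.4297 0.2648 0.0149] res [ 0.009   0.0196 -0.016  -0.0012]
tip [0.5813 0.0077 0.1486] res [-0.1392 -0.2869  0.3015  0.0286]
round hole [ 0.4921 -0.2211  0.0326] res [-0.0564 -0.1417  0.1565  0.0059]
```

View pics/screw.png

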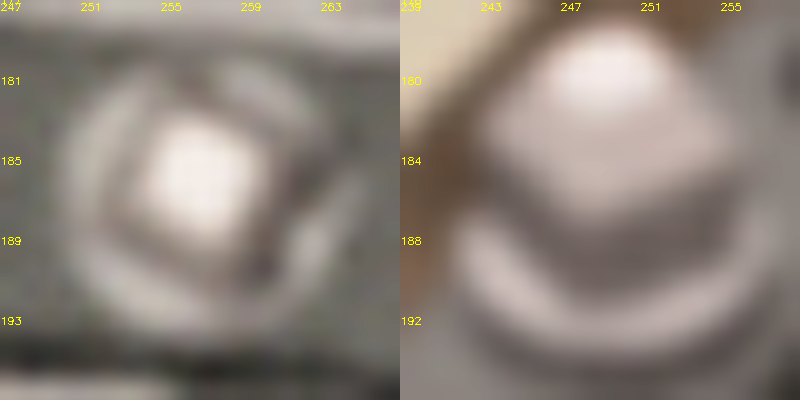

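The left panel (top) shows the tip square at about (256.5,185.5), with its edges turned ~20° in the image. The right panel (scene) shows the shoulder corners at (243,183), (249,187) and (256,184). The triangulated heights agree with the text: boss top 30 mm against 32, tip 149 against 147, ball spacing 137 against 136. Now I'll fit the screw, then grasp.

```bash
python3 - <<'E'
from h import *
np.set_printoptions(precision=4,suppress=True)
t=cam("top");s=cam("scene")
z=lambda l,u,v:(np.array(l,float)+.5)/20-.5+[u,v]
tp=z([(165,75),(310,130),(240,280),(105,225)],247,177); sp=z([(200,215),(85,135),(340,175)],239,176)
q=.0125*np.array([[1,1],[-1,1],[-1,-1],[1,-1]]);L=np.c_[q,np.zeros(4)]
p=np.array([.581,.008,.136,np.radians(-20)])
near=lambda c,uv:L[[np.argmin(np.linalg.norm(proj(c,body(p,L))-a,axis=1)) for a in uv]]
for m,o in(("both",[(t,near(t,tp),tp),(s,near(s,sp),sp)]),("scene",[(s,near(s,sp),sp)])):
    r=fit(o,p); print(m,r[0],np.degrees(r[0][3]));print(r[1].T)
# handle: move over
yaw=np.arctan2(.204-.2648,.552-.4297);print("handle yaw",np.degrees(yaw))
best=min((down(yaw+k*np.pi/2) for k in(1,-1)),key=lambda o:abs((lambda q:9 if q is None else q[5])(bot.inverse_kinematics([.4905,.235,.10],o))))
print(best,bot.inverse_kinematics([.4905,.235,.006],best))
bot.set_gripper(.76,30)
bot.goto([.4905,.235,.20],best)
bot.line_to([.4905,.235,.06],max_speed=.2)
print(bot.current_clock(),bot.current_joints(),bot.current_ee_pos())
a=cam("top")["pixels"][182:262,143:223];b=cam("scene")["pixels"][245:325,200:280]
cv2.imwrite("pics/pre.png",cv2.resize(np.hstack([a,b]),(800,400),interpolation=cv2.INTER_CUBIC))
E
```

```text
both [ 0.5824  0.0065  0.1344 -0.4504] -25.80714430081082
[[-0.2822  0.8207  0.5878 -1.0203 -0.2882 -0.2896  0.4884]
 [-0.8721  0.0673  0.9024 -0.0508  0.9023  0.1213 -0.9539]]
scene [ 0.6188 -0.0598  0.0731 -0.5049] -28.93006601749263
[[-0.4306  0.428   0.0082]
 [ 0.6252  0.0457 -0.6763]]
handle yaw -26.43372512788428
[0.7183 3.0584 0.    ] [ 0.2245  0.3428  1.8297 -0.      0.969  -0.8849]
4.6583 [ 0.2243  0.253   1.8119 -0.      1.0747 -0.8849] [0.4916 0.2351 0.0612]
```

View pics/pre.png

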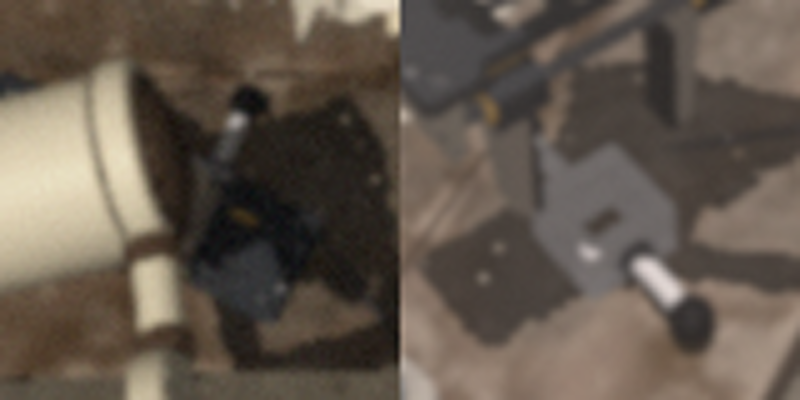

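The left panel (top) shows the gripper lined up across the bar. In the right panel (scene), the fingers straddle the boss, with pads at about (510,160) and (670,80). The screw is at about (0.582, 0.007), yaw ≈ -25°. Descend, grip, lift, and carry it to above the screw.

```bash
python3 - <<'E'
from h import *
np.set_printoptions(precision=4,suppress=True)
bot.line_to([.4905,.235,.006],max_speed=.1)
print(bot.current_ee_pos())
bot.set_gripper(0,35); print("open",bot.current_opening()*92,bot.current_grip_force(),bot.current_ee_pos(),bot.current_contact_force())
p=bot.current_ee_pos()
bot.line_to([p[0],p[1],.20],max_speed=.2)
print(bot.current_opening()*92,bot.current_contact_force())
bot.goto([.582,.007,.20],down(np.radians(-25+90)) if bot.current_tool_rot()[0]*0==0 and np.allclose(bot.current_tool_rot(),down(np.radians(-26.43+90)),atol=.05) else down(np.radians(-25-90)))
bot.line_to([.582,.007,.165],max_speed=.1)
print(bot.current_clock(),bot.current_ee_pos(),bot.current_joints(),bot.current_contact_force())
a=cam("top")["pixels"][145:225,218:298];b=cam("scene")["pixels"][145:225,210:290]
cv2.imwrite("pics/over.png",cv2.resize(np.hstack([a,b]),(800,400),interpolation=cv2.INTER_CUBIC))
E
```

```text
[0.4909 0.2351 0.0064]
open 47.68378851891439 34.99949097633362 [0.491  0.2352 0.0066] [-0.9038  1.0091  2.746 ]
47.6971795677567 [ 0.5726 -0.9055 -2.4864]
9.8167 [0.5819 0.0071 0.1648] [-0.1954  0.2177  1.6298  0.      1.2946  1.8116] [ 0.2306 -0.0556 -1.7253]
```

View pics/over.png

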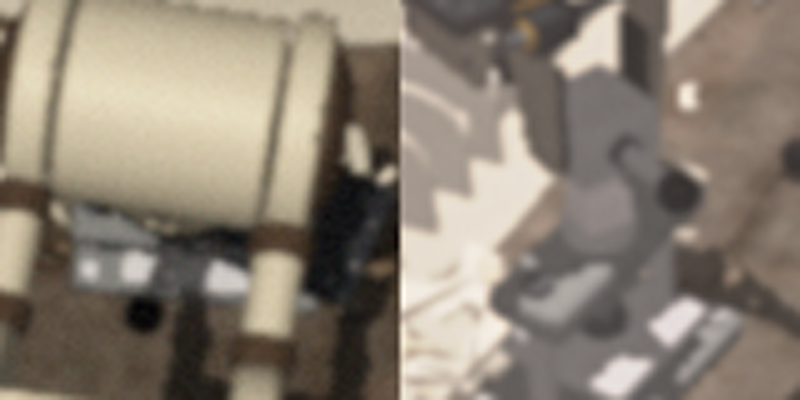

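In the right panel (scene), the boss hangs straight above the screw, whose lit flats show at about (600,205) just under it. In the left panel, the ball is visible at (143,313). Lower it with force monitoring.

```bash
python3 - <<'E'
from h import *
np.set_printoptions(precision=4,suppress=True)
f0=np.array(bot.current_contact_force())
for z in np.r_[.156,.148,np.arange(.145,.1225,-.003),.1235,.1225]:
    bot.line_to([.582,.007,z],max_speed=.04)
    f=np.array(bot.current_contact_force())-f0
    print(round(z,4),np.array(bot.current_ee_pos()),f,np.array(bot.current_ft_torque()))
    if np.linalg.norm(f)>15: break
print(bot.current_clock())
E
```

```text
0.156 [0.5817 0.0071 0.1556] [-0.4028  0.6099 -0.0489] [-0.0281  0.0006  0.0307]
0.148 [0.5817 0.0071 0.1475] [0.6497 0.3459 0.1837] [0.0363 0.0022 0.0082]
0.145 [0.5819 0.007  0.1448] [ 0.1227  0.7726 -0.0615] [ 0.077   0.0411 -0.0291]
0.142 [0.5818 0.0071 0.1417] [-0.8498  0.7834 -0.9646] [ 0.0959  0.0709 -0.021 ]
0.139 [0.5817 0.007  0.1386] [-1.066   0.371  -1.2861] [ 0.1383  0.1037 -0.0583]
0.136 [0.5817 0.0071 0.1356] [-0.3484  0.8475 -2.1161] [ 0.1566  0.1787 -0.0566]
0.133 [0.5818 0.0071 0.1326] [-1.9546  1.6506 -1.754 ] [0.2354 0.2549 0.0277]
0.13 [0.5818 0.0071 0.1296] [-1.5045  1.7754 -0.5826] [ 0.3008  0.2999 -0.0248]
0.127 [0.5818 0.0071 0.1266] [-1.5624  2.2922 -1.9192] [ 0.358   0.3955 -0.039 ]
0.124 [0.5819 0.0072 0.1246] [-5.0931  2.5641  3.5505] [ 0.419   0.8653 -0.0588]
0.1235 [0.5819 0.0072 0.1246] [-5.9799  3.0265  5.3819] [ 0.4594  1.1321 -0.0711]
0.1225 [0.582  0.0072 0.1245] [-8.813   3.6656 12.3137] [ 0.514   1.6146 -0.007 ]
13.1417
```

Contact came at TCP z = 0.1246, which puts the underside at 0.118: seated. Release, retreat and check.

```bash
python3 - <<'E'
from h import *
np.set_printoptions(precision=4,suppress=True)
bot.line_to([.582,.007,.1242],max_speed=.04)
bot.set_gripper(.8); print(bot.current_opening(),bot.current_contact_force())
p=bot.current_ee_pos()
bot.line_to([p[0],p[1],.24],max_speed=.15)
bot.goto([.36,-.30,.28],bot.current_tool_rot())
bot.hold(.3);print(bot.current_clock(),bot.current_ee_pos())
t=cam("top");s=cam("scene")
q=.024*np.array([[1,1],[-1,1],[-1,-1],[1,-1]]);L=np.r_[np.c_[q,np.zeros(4)+.032],[[.068,0,.016],[-.068,0,.016]]]
im=[]
for c,(u,v) in((t,(258,190)),(s,(250,190))):
    I=c["pixels"][v-32:v+32,u-32:u+32];I=cv2.resize(I,(400,400),interpolation=cv2.INTER_CUBIC)
    for a in proj(c,body([.582,.007,.118,np.radians(-25)],L)): cv2.circle(I,tuple(int(k) for k in (a-[u-32,v-32]+.5)*6.25),3,(0,0,255),1)
    im.append(I)
cv2.imwrite("pics/after.png",np.hstack(im))
E
```

```text
0.7969226637736553 [0.2312 0.6542 0.7599]
16.5833 [ 0.3604 -0.2997  0.2799]
```

View pics/after.png

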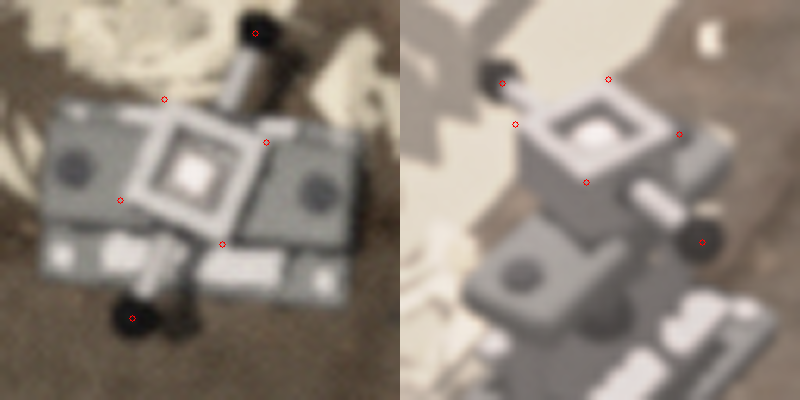

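The picture shows the handle seated on the screw, with the tip visible inside the square hole. The balls at (258,32) and (135,318) in top, and (497,80) and (698,240) in scene, lie within 1 image pixel of the fully-seated, level prediction (red).

```bash
python3 -c "
from workcell import bot
print(bot.job_done())"
```

```text
the job is handed in; nothing more can be done
None
```

I fitted the square-hole handle over the press screw, lowered it until its boss sat on the collar, and let go of it there. I left the round-hole handle where it lay and handed the job in at about 17 s.

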